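# This stone, on that wheel: brief a pupil at the wet grinder

### The arm

A 7-joint arm with a two-finger parallel gripper is mounted at the origin on the work surface. World frame = base frame: x ahead of the robot, y to its left, z up, the work surface at z = 0. Lengths are in m, angles in rad, forces in N, time in s.
With the tool pointing down it reaches from about 0.425 to 1.025 m from the base axis. Payload 3.6 kg.
Tool frame: the origin (TCP) lies on the front face of the gripper's body, between the roots of the fingers; the fingertips stand 73 mm ahead of it and the grasp point (between the pads) lies manip.grip_point_offset ahead of it (manip.grip_point_offset is the distance from the TCP to the grasp point, in m); z points along the fingers, x is the direction in which the jaws open and shut, and the axes are right-handed (so a half turn about z gives the same grasp; the last joint's range is limited). The gripper opens to 85 mm and grips with 20 to 120 N. Pads are 22 mm wide; open, the fingers measure 114 mm over their backs; the gripper's body (76 mm by 85 mm) begins 54 mm behind the grasp point. The pads swing forward as they close: fully open they stand 13 mm farther back than shut.
Start: joints at [1.256, 0.591, 0.048, 1.609, -0.033, 0.943, -0.034], TCP at [0.159, -0.707, 0.304] pointing down, gripper open.
Joint ranges: [-2.69, 2.69], [-0.47, 2.24], [-1.27, 1.36], [0.19, 2.51], [-1.53, 4.68], [0.08, 2.07], [-3.09, 3.09]. Speed limits (rad/s): [2.57, 2.57, 3.14, 3.14, 3.14, 3.14, 3.14].

### API

Orientations are given as [roll, pitch, yaw] about the fixed x, y, z axes, in that order (R = Rz(yaw) Ry(pitch) Rx(roll)).
In Python, from bench import manip gives the robot as it stands. The module is installed in compiled form; this text tells all that it offers.
- The arm moves only by the tool apply_moves, never from a script. Its argument "commands" is text: rows parted by semicolons, each of 7 numbers parted by spaces: the shift along the world's x, y, z in cm, then the turn, a rotation vector about the world's x, y, z in rad, then the closure, from 0 (fully open) to 1 (shut). A call has 1 to 20 rows; each row is the pose to reach, as a shift and turn from the pose commanded when the call began; what a row does not reach only later rows make up. A row lasts 1/10 s, in which the tool goes at most 50 mm and 8.59 degrees, less where a joint would pass 70% of its speed; a pose out of reach is approached as far as the arm can. A call with a gripper value outside its range is refused whole. The fingers move at their own pace and stop on an object; "newtons" is the grip in N (left out, the last holds). Time passes only in rows, so rows that repeat a pose let the fingers close. It gives the time, the measured TCP pose, the force and the opening at its end, in the units of the state.
- manip.get_state(): the state, without advancing time (a new reading comes with each control period).
- manip.snapshot(name): name is "scene" or "top"; returns the picture (400x640x3 uint8, red, green, blue); there is no depth.
- manip.get_calibration(name): a dict with "fx", "fy", "cx", "cy" (pixels), "R" (3x3) and "t" (3): a world point X has camera coordinates R X + t. Camera axes: x right, y down, z forward; pixel columns grow to the right and rows downward; lengths in m; the calibration is good to about 2 mm. A picture is of the moment at which its call begins. get_calibration takes no time and is no camera call.
- manip.finish_job(): hands the job in, once; it reports no verdict.
Trained networks look in the newest picture that a camera, given by its name, has taken for a name from the list of things; names that differ only in an ending like _2 or _b are one class to them, and where a whole thing is asked for, a point or a joint stands for the part that bears it (a point fixed in the world has none). Each returns a list of dicts, best first, with "score" (0 to 1); they miss things now and then, are a little off and sometimes report something else, mostly with a low value. They report only what shows in the picture. A call takes as long as a camera call. They do not tell look-alikes from the thing itself.
- manip.search_frame(camera, target): "bbox" ([left, top, right, bottom] in pixels, round what is visible of it).
- manip.silhouettes(camera, target): "pixels" (400x640 bool, what is visible of it) and "bbox" ([left, top, right, bottom] in pixels, round what is visible of it).
- manip.place_of(camera, target): "uv" ([column, row] in pixels: a listed point, or the origin of a listed thing).
The state is a dict: "t": time; "joints": joint angles; "dq": joint speeds; "tau": joint torques, N m; "eef_pos": TCP position; "tool_rot": TCP orientation; "force": force on the tool from outside, world axes, zero at the start; "moment": the same for the moment, N m; "gripper_width": finger opening in m.
Only numpy, scipy, OpenCV 4.12 (cv2) and the standard library are available. Lean on these libraries where they do the work, as an engineer would, in place of code of your own. Each camera call takes 0.05 s, during which the arm holds its last target. There are 200 camera calls.

### The job

Show the next pupil which stone to grind and where: first lock the grinder off by pressing its big mushroom stop button fully in with the fingertips, before any finger goes near the wheels. Then point from straight above at the long oval stone in the dop stand, the fingertips a couple of centimetres off it for about a second, and after that, equally close and steady, at the front upper rim of the narrow grinding wheel, and finish while still pointing there. Touch no stone, dop stick or wheel, point at no other stone and not at the wide drum, leave the start button alone and everything else where it stands.

Things in the scene. Friction and masses are not known exactly. Their poses are not given: they have to be found in the camera images.
- grinder: Blue double-ended bench grinder in a 270 x 420 mm drip pan, fixed. Origin on the bench under the middle of the motor; z up, y along the axle, -x the user's side. Axle 175 mm up, motor 128 mm thick, wheels at y = +/-140 mm; hoods (radius 95, width 64 mm) cover their top and back; pipes reach 320 mm up, behind x = 0. Switch box 66 x 124 x 52 mm at x = -165; stop at y = -30, start at y = +32 mm.
- stop_button (a joint): Travel of the black mushroom stop button (head 40 mm in diameter) on the switch box: 0 = out, 0.009 m = fully in. Moves straight down, resists with about 6 N all the way and stays where it is pushed.
- stop_top (a point): Middle of the top of the mushroom stop button, 83 mm above the bench when out; moves down with it.
- start_button (a joint): Travel of the small flush start button (22 mm in diameter) beside the stop button: 0 = out, 0.005 m = in; springs back. Not to be pressed.
- start_top (a point): Middle of the top of the start button, 61 mm above the bench.
- grinding_wheel: The narrow grey grinding wheel, 150 mm in diameter, 25 mm wide, which may be on either end of the grinder. Does not turn. Origin on the bench straight below the wheel's middle; axes parallel to the grinder's: y along the axle, -x to the front, z up. Axle at z = 175 mm.
- wheel_spot (a point): The place to point at: on the rim of the narrow grinding wheel, middle of its width, at the front 45 degrees up from axle level (53 mm in front of and 53 mm above the axle, 228 mm above the bench). Open from the front and from above: point at it from anywhere between level in front and straight above, a couple of centimetres off.
- sanding_drum: The wide grey sanding drum on the other end, 150 mm in diameter, 56 mm wide. Not to be pointed at. Origin and axes as for the grinding wheel.
- drum_spot (a point): The point on the drum's rim that corresponds to the wheel's.
- dop_stand: Fixed wooden block 100 x 190 x 45 mm with four dop sticks upright in holes, about 71 mm from one to the next. Origin in the middle of its underside on the bench.
- oval_dop: Dop stick (10 mm wooden dowel, loose and upright in a 32 mm deep hole of the stand) with the long oval black stone, 50 x 26 mm and 12 mm thick, flat on its top; may stand in any of the four holes. Origin at the stick's lower end, 13 mm above the bench; z up, x along the stone's length.
- oval_dop_top (a point): Middle of the top of the oval stone, 110 mm above the stick's lower end, about 123 mm above the bench. The stone to point at.
- round_dop: The same with a round black stone, 28 mm in diameter. Leave alone.
- round_dop_top (a point): Middle of the top of the round stone, same height.
- square_dop: The same with a square black stone, 27 mm. Leave alone.
- square_dop_top (a point): Middle of the top of the square stone, same height.
- drop_dop: The same with a small drop-shaped black stone, 31 x 22 mm. Leave alone.
- drop_dop_top (a point): On top of the drop stone above its stick, same height.
- template: Loose aluminium stone template with holes, 50 x 100 x 4 mm, flat on the bench. Origin under its middle. Leave alone.
- grit_jar: Loose clear jar with steel lid, 72 mm in diameter, 85 mm high. Origin under its middle. Leave alone.
- dish: Loose white bowl 120 mm in diameter, 35 mm high. Origin under its middle. Leave alone.
- mug: Loose white mug 80 mm in diameter, 95 mm high. Origin under its middle. Leave alone.
- ear_defenders: Loose pink ear defenders lying on the bench, about 200 x 170 mm, 75 mm high. Origin on the bench between the cups. Leave alone.
There are look-alikes about, which are no part of the job. Leave any turquoise or white look-alike of the oval_dop alone.

How it is judged:
By the outcome, as a careful person would: the job done as asked, in the order asked, and still so for the second after the job is handed in, with the robot touching nothing.
It also fails if it takes over 64 s, if anything falls off the work surface, if the arm or the gripper's body presses on something with over 40 N, if the wrist force passes 120 N, or if a joint passes its speed limit or range.

## Working session

There is one attempt and no reset: what is moved stays moved. The work goes in short steps, Python scripts to look and compute and a tool call to move; the robot and the scene stay as the last step left them, time stands still between calls to the robot, and variables do not carry over. Pictures are saved under pics/ and viewed, about 8 in all and at most 12, crops included, and the job is handed in when it is done.

Besides the shell and the picture viewer there is one more tool, called after "Emit:" as a command line: name --argument value ..., lists and objects as JSON in quotes. apply_moves: Moves the arm, as the interface text tells. Its arguments: {"type":"object","properties":{"commands":{"type":"string"},"newtons":{"type":"number"}},"required":["commands"]}

```bash
mkdir -p pics
python3 - <<'E'
from bench import manip
import cv2,numpy as np
for c in("scene","top"):
    im=manip.snapshot(c);cv2.imwrite(f"pics/{c}0.png",im[:,:,::-1])
    k=manip.get_calibration(c);print(c,k["fx"],k["cx"],k["cy"],np.round(k["R"],3).tolist(),np.round(k["t"],3))
    for n in("stop_top","start_top","oval_dop_top","wheel_spot","drum_spot","grinder","dop_stand","round_dop_top","square_dop_top","drop_dop_top"):
        print(n,[(np.round(r["uv"]).tolist(),round(r["score"],2)) for r in manip.place_of(c,n)[:4]])
s=manip.get_state();print(s["t"],s["eef_pos"],s["tool_rot"],manip.grip_point_offset)
E
```

```text
scene 375.87294934674685 318.64609254555285 198.98173044526428 [[-0.204, 0.979, 0.005], [0.828, 0.176, -0.532], [-0.522, -0.104, -0.847]] [ 0.191 -0.376  1.504]
stop_top [([358.0, 201.0], 0.71)]
start_top [([376.0, 199.0], 0.54)]
oval_dop_top [([204.0, 172.0], 0.7), ([247.0, 192.0], 0.65), ([279.0, 156.0], 0.43)]
wheel_spot [([357.0, 227.0], 0.86), ([263.0, 177.0], 0.45)]
drum_spot [([440.0, 173.0], 0.77)]
grinder [([396.0, 250.0], 0.68)]
dop_stand [([259.0, 206.0], 0.71), ([203.0, 224.0], 0.44)]
round_dop_top [([231.0, 177.0], 0.63)]
square_dop_top [([278.0, 193.0], 0.58), ([376.0, 195.0], 0.51)]
drop_dop_top [([264.0, 175.0], 0.51), ([243.0, 194.0], 0.51)]
top 500.15985317958837 322.98920010115233 203.00406085892035 [[0.027, -1.0, -0.005], [-0.997, -0.027, -0.065], [0.065, 0.007, -0.998]] [-0.09   0.535  1.4  ]
stop_top [([281.0, 214.0], 0.62)]
start_top [([265.0, 227.0], 0.41), ([397.0, 214.0], 0.21)]
oval_dop_top [([469.0, 213.0], 0.64), ([406.0, 194.0], 0.58), ([382.0, 248.0], 0.48)]
wheel_spot [([279.0, 140.0], 0.8), ([402.0, 193.0], 0.5)]
drum_spot [([371.0, 201.0], 0.65), ([194.0, 226.0], 0.6)]
grinder [([237.0, 180.0], 0.68)]
dop_stand [([396.0, 206.0], 0.76)]
round_dop_top [([424.0, 207.0], 0.58), ([467.0, 282.0], 0.36)]
square_dop_top [([375.0, 197.0], 0.5)]
drop_dop_top [([397.0, 216.0], 0.64)]
1.1 [ 0.15949575 -0.70725284  0.3039252 ] [ 3.14158871e+00 -5.08450262e-05 -1.34898439e+00] 0.0539
```

Run:
```python
import cv2
a=cv2.imread("pics/top0.png");b=cv2.imread("pics/scene0.png")
cv2.imwrite("pics/a.png",cv2.resize(a[100:320,150:510],None,fx=2.2,fy=2.2,interpolation=2))
cv2.imwrite("pics/b.png",cv2.resize(b[110:310,160:480],None,fx=2.5,fy=2.5,interpolation=2))
```

```text
(no output)
```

View pics/a.png

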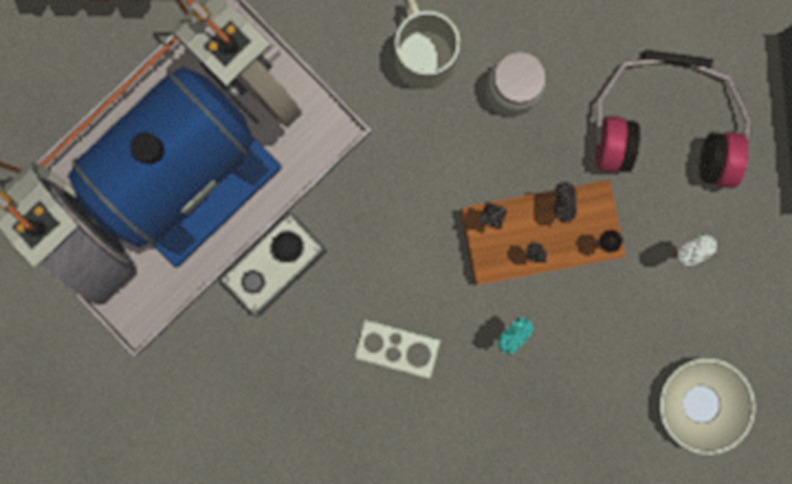

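View pics/b.png

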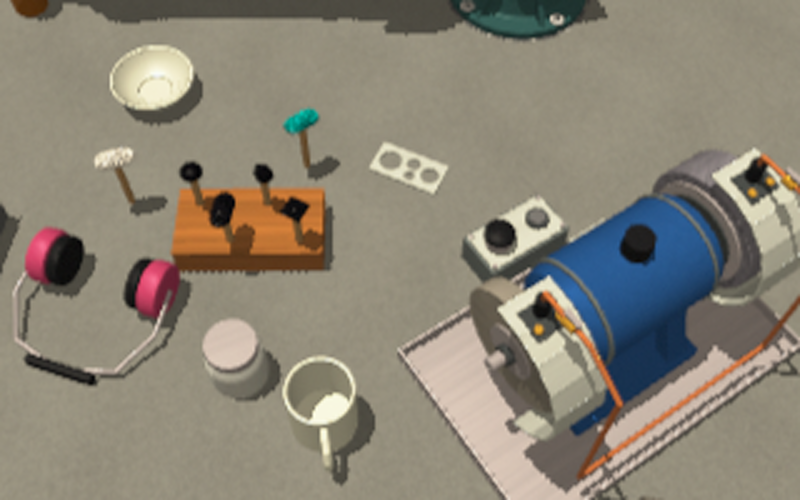

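View pics/top0.png

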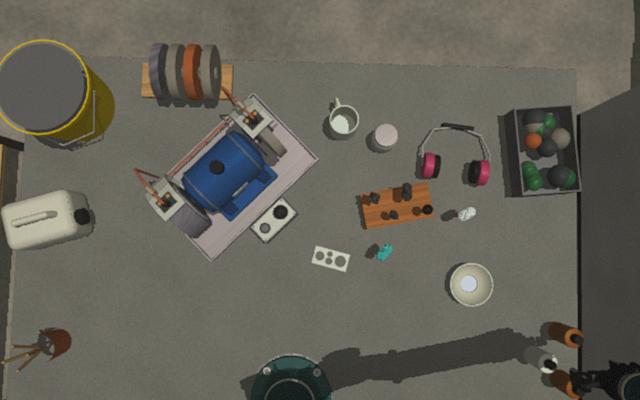

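The top picture shows the stop (281,212), with the start beside it at (265,228). The narrow wheel is on the far right end at (279,140), and the wide drum is at (194,226).

Oval candidates in the top view are black in the stand (406,193), turquoise (384,252) and white (467,213). The black one fits: it is elongated and sits in the stand. Next I'll triangulate and make an enlarged crop to confirm.

```bash
cat > h.py <<'E'
import cv2,numpy as np
from bench import manip
def P(c):
    k=manip.get_calibration(c);K=np.array([[k["fx"],0,k["cx"]],[0,k["fy"],k["cy"]],[0,0,1]])
    return K@np.c_[np.array(k["R"]),np.array(k["t"])]
PS={c:P(c) for c in("scene","top")}
def proj(c,X):
    x=PS[c]@np.r_[X,1];return x[:2]/x[2]
def tri(a,b):
    X=cv2.triangulatePoints(PS["scene"],PS["top"],np.array(a,float).reshape(2,1),np.array(b,float).reshape(2,1)).ravel();X=X[:3]/X[3]
    return X,proj("scene",X)-a,proj("top",X)-b
def atz(c,uv,z):
    M=PS[c];A=np.c_[M[:,:2],-np.r_[uv,1]];return np.linalg.solve(A,-(M[:,2]*z+M[:,3]))[:2]
E
python3 - <<'E'
from h import *
np.set_printoptions(precision=3,suppress=True)
b=lambda c,n,i=0:manip.place_of(c,n)[i]["uv"]
for c in PS: manip.snapshot(c)
def near(c,n,uv):
    L=manip.place_of(c,n); return min((r["uv"] for r in L),key=lambda u:np.hypot(*(np.array(u)-uv)))
g={"stop_top":((358,201),(281,214),.083),"start_top":((376,199),(265,227),.061),"oval_dop_top":((247,192),(406,194),.123),"wheel_spot":((357,227),(279,140),.228),"drum_spot":((440,173),(194,226),.228),
"round_dop_top":((231,177),(424,207),.123),"square_dop_top":((278,193),(375,197),.123),"drop_dop_top":((264,175),(397,216),.123),"grinder":((396,250),(237,180),0),"dop_stand":((259,206),(396,206),0)}
for n,(s,t,z) in g.items():
    s=near("scene",n,s);t=near("top",n,t)
    print(n,np.array(s),np.array(t),tri(s,t)[0],"atz",atz("scene",s,z),atz("top",t,z))
for n in("mug","grit_jar","ear_defenders","dish"):
    print(n,atz("top",b("top",n),0))
for nm,t in(("turq",(384,252)),("white",(467,213))):print(nm,atz("top",t,.1))
# masks: oval
for c,t in(("scene",(249,194)),("top",(406,192))):
    for r in manip.silhouettes(c,"oval_dop"): print(c,r["bbox"],round(r["score"],2))
a=cv2.imread("pics/top0.png")[170:240,350:490];d=cv2.imread("pics/scene0.png")[150:220,215:315]
cv2.imwrite("pics/c.png",np.vstack([cv2.resize(a,(700,350),interpolation=2)[:,:600],cv2.resize(d,(600,420),interpolation=2)])[:600*2])
E
python3 -c "
import cv2;a=cv2.imread('pics/c.png');cv2.imwrite('pics/c.png',cv2.resize(a,None,fx=.75,fy=.75))"
```

```text
stop_top [361.3 203.1] [395.9 208.6] [ 0.556 -0.143  0.273] atz [0.513 0.046] [ 0.523 -0.273]
start_top [374.8 195. ] [263.7 225.4] [0.468 0.084 0.073] atz [0.46  0.084] [0.468 0.085]
oval_dop_top [247.5 196.2] [407.3 190.7] [ 0.571 -0.3    0.098] atz [ 0.585 -0.291] [ 0.568 -0.296]
wheel_spot [356.8 226.9] [277.2 142. ] [0.671 0.041 0.216] atz [0.677 0.044] [0.669 0.039]
drum_spot [437.9 170.8] [192.2 225.7] [0.46  0.236 0.233] atz [0.455 0.238] [0.46  0.237]
round_dop_top [234.8 178.7] [424.9 209.7] [ 0.522 -0.349  0.108] atz [ 0.532 -0.349] [ 0.52  -0.343]
square_dop_top [276.4 189.9] [370.5 199.2] [ 0.545 -0.204  0.124] atz [ 0.545 -0.213] [ 0.543 -0.2  ]
drop_dop_top [264.6 178.6] [397.  212.4] [ 0.51  -0.267  0.118] atz [ 0.513 -0.259] [ 0.511 -0.27 ]
grinder [396.4 245.9] [238.8 178.6] [0.601 0.17  0.011] atz [0.594 0.177] [0.602 0.169]
dop_stand [261.6 205.8] [393.3 209.4] [ 0.527 -0.281 -0.024] atz [ 0.54  -0.276] [ 0.525 -0.277]Traceback (most recent call last):
  File "<stdin>", line 13, in <module>
  File "<stdin>", line 3, in <lambda>
IndexError: list index out of range
[ WARN:0@0.014] global loadsave.cpp:275 findDecoder imread_('pics/c.png'): can't open/read file: check file path/integrity
Traceback (most recent call last):
cv2.error: OpenCV(4.12.0) /io/opencv/modules/imgproc/src/resize.cpp:4208: error: (-215:Assertion failed) !ssize.empty() in function 'resize'
```

Run:
```python
from h import *
from scipy.optimize import least_squares
np.set_printoptions(precision=4,suppress=True)
im={c:cv2.imread(f"pics/{c}0.png") for c in PS}
def blob(c,uv,th,r=14):
    g=im[c].max(2);m=(g<th).astype(np.uint8)
    n,l,s,ce=cv2.connectedComponentsWithStats(m)
    d=[np.hypot(*(ce[i]-uv)) if 15<s[i,4]<700 else 99 for i in range(n)];i=int(np.argmin(d));return ce[i],s[i]
ST={c:blob(c,u,48) for c,u in(("scene",(359,204)),("top",(281,212)))}
OV={c:blob(c,u,48) for c,u in(("scene",(249,194)),("top",(407,192)))}
for n,B,z in(("stop",ST,.077),("oval",OV,.117)):
    print(n,B["scene"],B["top"],tri(B["scene"][0],B["top"][0])[0],atz("scene",B["scene"][0],z),atz("top",B["top"][0],z))
start={"scene":(374.8,195),"top":(264.5,227.5)}
obs=[(c,[-.165,-.03,.077],ST[c][0],2) for c in PS]
obs+=[("scene",[-.165,.032,.061],(374.8,196.5),1),("top",[-.165,.032,.061],(264.8,227.8),1)]
for y,s,t in((-.14,(356.8,226.9),(277.2,142)),(.14,(437.9,170.8),(192.2,225.7))):
    obs+=[("scene",[-.053,y,.228],s,.7),("top",[-.053,y,.228],t,.7)]
# pan corners (height unknown ~.0-.03): top-view front corners, visible
def W(p,X):
    c,s=np.cos(p[2]),np.sin(p[2]);return np.array([p[0]+c*X[0]-s*X[1],p[1]+s*X[0]+c*X[1],X[2]])
f=lambda p:np.concatenate([(proj(c,W(p,X))-u)*w for c,X,u,w in obs])
r=least_squares(f,[.6,.17,.82],loss="soft_l1");p=r.x;print("grinder",p,f(p).reshape(-1,2))
for n,X in(("stop",[-.165,-.03,.083]),("wheel",[-.053,-.14,.228]),("rimfront",[-.075,-.14,.175]),("drum",[-.053,.14,.228])):print(n,W(p,X),proj("top",W(p,X)),proj("scene",W(p,X)))
a=im["top"].copy();d=im["scene"].copy()
A=cv2.resize(a[170:240,360:480],(600,350),interpolation=2)
K=4;crop=lambda c,x,y,w,h:cv2.resize(im[c][y:y+h,x:x+w],(w*K,h*K),interpolation=2)
top=crop("top",240,120,90,130);sc=crop("scene",330,170,110,130)
def mk(img,c,x,y):
    for X in([-.165,-.03,.083],[-.165,.032,.061],[-.053,-.14,.228],[-.053,-.1275,.228],[-.053,-.1525,.228],[-.135,-.21,.02],[-.135,.21,.02]):
        u=(proj(c,W(p,X))-[x,y]+.5)*K;cv2.circle(img,tuple(int(v) for v in u),3,(0,255,255),1)
mk(top,"top",240,120);mk(sc,"scene",330,170);cv2.imwrite("pics/d.png",np.hstack([top,sc]))
o=crop("top",360,175,120,70);o2=crop("scene",215,150,75,70);cv2.imwrite("pics/c.png",np.hstack([o,o2]))
np.save("g.npy",p)
```

```text
stop (array([360.0482, 203.0843]), array([355, 198,  11,  11,  83], dtype=int32)) (array([279.7353, 211.7157]), array([274, 206,  13,  12, 102], dtype=int32)) [0.5066 0.0418 0.0711] [0.5102 0.0422] [0.5063 0.041 ]
oval (array([248.6136, 193.4318]), array([244, 188,  10,  12,  88], dtype=int32)) (array([403.5926, 190.5926]), array([402, 184,   5,  13,  27], dtype=int32)) [ 0.5698 -0.2898  0.1153] [ 0.5715 -0.293 ] [ 0.569  -0.2873]
grinder [0.5999 0.181  0.8113] [[-0.7616 -1.3713]
 [ 0.3092 -1.2136]
 [-0.3244 -0.8287]
 [-0.4889 -0.4282]
 [ 1.2035 -2.7658]
 [-2.1773  1.084 ]
 [ 0.1275  1.3095]
 [-0.6576 -0.5269]]
stop [0.508  0.0406 0.083 ] [279.6871 210.9993] [359.8569 201.3822]
wheel [0.6649 0.0461 0.228 ] [274.0896 143.5485] [358.5192 222.9488]
rimfront [0.6497 0.0302 0.175 ] [282.3257 153.4761] [351.6246 226.4335]
drum [0.4618 0.2389 0.228 ] [191.2606 224.9474] [438.0822 172.6707]
```

View pics/d.png

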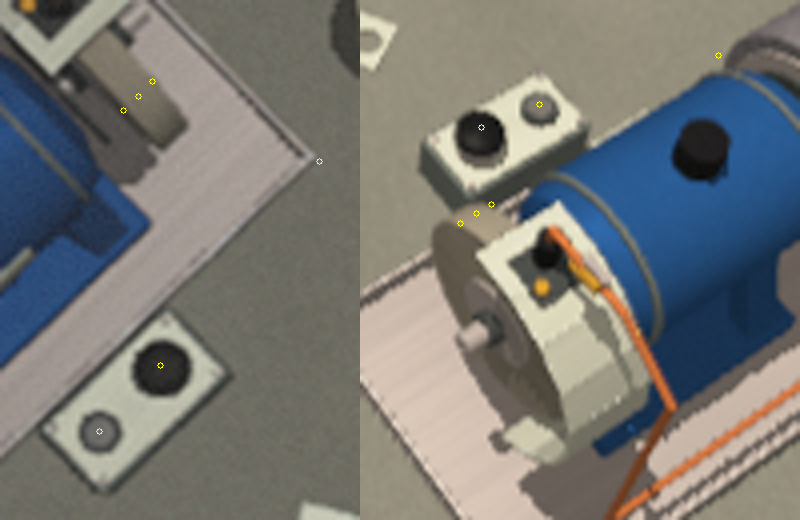

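View pics/c.png

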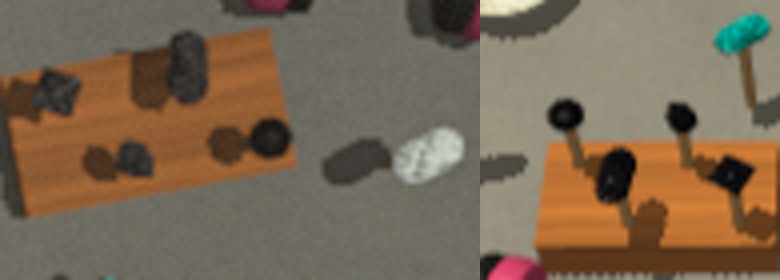

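The crop confirms the choice: the oval black stone is in the stand at top (407,192) and scene (249,194). It is elongated and black, unlike the white and turquoise ones standing free. The overlay of the grinder fit lies on the stop, the start and the narrow wheel's rim. First move: to above the stop, closing the fingers on the way.

Emit:
apply_moves --commands "36 36 3 0 0 0.7 1;36 36 3 0 0 0.7 1;36 36 3 0 0 0.7 1;36 36 3 0 0 0.7 1;36 36 3 0 0 0.7 1;36 36 3 0 0 0.7 1;36 36 3 0 0 0.7 1;36 36 3 0 0 0.7 1;36 36 3 0 0 0.7 1;36 36 3 0 0 0.7 1;36 36 3 0 0 0.7 1;34.9 74.8 0 0 0 1.43 1;34.9 74.8 0 0 0 1.43 1;34.9 74.8 0 0 0 1.43 1;34.9 74.8 0 0 0 1.43 1;34.9 74.8 0 0 0 1.43 1;34.9 74.8 0 0 0 1.43 1;34.9 74.8 0 0 0 1.43 1;34.9 74.8 0 0 0 1.43 1;34.9 74.8 0 0 0 1.43 1"

```text
t: 4.25
eef_pos: [0.5081, 0.0475, 0.3044]
tool_rot: [-3.138, -0.002, 0.092]
force: [0.5, -0.4, -0.6]
gripper_width: 0.0002
```

Emit:
apply_moves --commands "0 0 -4 0 0 0 1;0 0 -8 0 0 0 1;0 0 -11 0 0 0 1;0 0 -12.5 0 0 0 1;0 0 -12.5 0 0 0 1;0 0 -12.5 0 0 0 1"

```text
t: 4.85
eef_pos: [0.5089, 0.0401, 0.1791]
tool_rot: [3.141, -0.0, 0.08]
force: [0.6, 0.8, 0.6]
gripper_width: -0.0003
```

Run:
```python
from h import *
K=4;o=[]
for c,x,y in(("top",240,160),("scene",310,140)):
    i=manip.snapshot(c)[y:y+100,x:x+95,::-1];o.append(cv2.resize(i,None,fx=K,fy=K,interpolation=2))
cv2.imwrite("pics/e.png",np.hstack(o));s=manip.get_state();print(s["t"],s["eef_pos"],s["force"])
```

```text
4.95 [0.50937641 0.04050832 0.17999004] [0.30934937 0.28473749 0.01987114]
```

View pics/e.png

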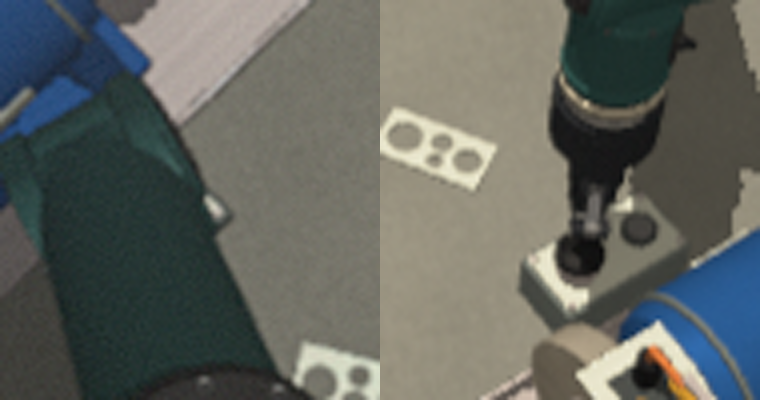

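The fingertips (scene crop 585,235) are right over the mushroom head (580,255) and well clear of the start button. Pressing now.

Emit:
apply_moves --commands "0 0 -1.5 0 0 0 1;0 0 -2.3 0 0 0 1;0 0 -2.6 0 0 0 1;0 0 -2.9 0 0 0 1;0 0 -2.9 0 0 0 1"

```text
t: 5.45
eef_pos: [0.5091, 0.0406, 0.1505]
tool_rot: [3.141, -0.001, 0.081]
force: [-0.5, 0.5, 1.4]
gripper_width: -0.0001
```

Emit:
apply_moves --commands "0 0 -0.2 0 0 0 1;0 0 -0.4 0 0 0 1;0 0 -0.6 0 0 0 1;0 0 -0.6 0 0 0 1"

```text
t: 5.85
eef_pos: [0.5091, 0.0407, 0.1461]
tool_rot: [3.14, -0.002, 0.081]
force: [-3.2, -1.4, 18.7]
gripper_width: 0.0002
```

Emit:
apply_moves --commands "0 0 -0.2 0 0 0 1;0 0 -0.2 0 0 0 1"

```text
t: 6.05
eef_pos: [0.5092, 0.0408, 0.1458]
tool_rot: [3.139, -0.002, 0.081]
force: [-6.7, -1.7, 37.5]
gripper_width: 0.0003
```

The button has bottomed out: force rose to 37 N with only 0.3 mm more travel, and tip height was about 73 mm. Lift and go above the oval stone.

Emit:
apply_moves --commands "0 0 4 0 0 0 1;0 0 8 0 0 0 1;0 0 13 0 0 0 1;0 0 19 0 0 0 1;6.1 -33.5 19 0 0 -0.55 1;6.1 -33.5 19 0 0 -0.55 1;6.1 -33.5 19 0 0 -0.55 1;6.1 -33.5 19 0 0 -0.55 1;6.1 -33.5 19 0 0 -0.55 1;6.1 -33.5 19 0 0 -0.55 1;6.1 -33.5 19 0 0 -0.55 1;6.1 -33.5 19 0 0 -0.55 1;6.1 -33.5 19 0 0 -0.55 1;6.1 -33.5 19 0 0 -0.55 1"

```text
t: 7.45
eef_pos: [0.5694, -0.2922, 0.3317]
tool_rot: [-3.14, 0.001, -0.467]
force: [-0.8, -0.0, -0.0]
gripper_width: 0.0003
```

Run:
```python
from h import *
s=manip.get_state();print(s["t"],s["eef_pos"],s["force"])
im={c:manip.snapshot(c)[:,:,::-1] for c in PS}
p=np.load("g.npy")
a=cv2.resize(im["scene"][130:230,200:300],None,fx=4,fy=4,interpolation=2)
b=cv2.resize(im["top"][160:260,240:340],None,fx=4,fy=4,interpolation=2)
cv2.imwrite("pics/f.png",np.hstack([a,b]))
```

```text
7.45 [ 0.56942077 -0.29220533  0.33165203] [-0.76326039 -0.02771736 -0.00845329]
```

View pics/f.png

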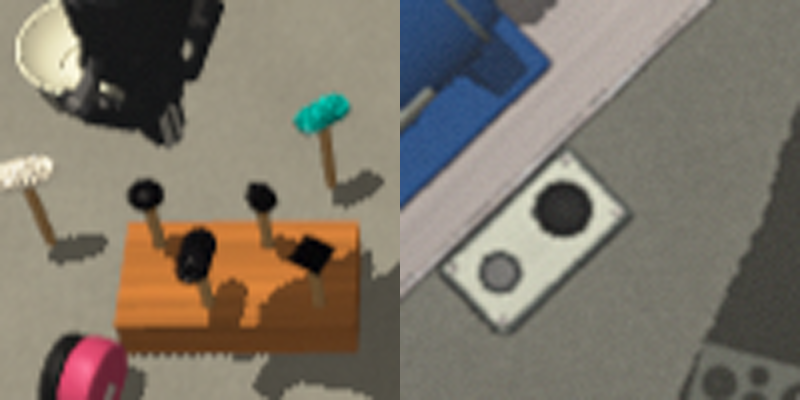

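The stop sits in its socket (dark head at top crop 562,208), and the fingertips are above the stone at (170,135), left crop. Descending to about 2.2 cm and holding for over a second.

Emit:
apply_moves --commands "0 0 -4 0 0 0 1;0 0 -8 0 0 0 1;0 0 -10 0 0 0 1;0 0 -11 0 0 0 1;0 0 -11 0 0 0 1;0 0 -11 0 0 0 1"

```text
t: 8.15
eef_pos: [0.5704, -0.2939, 0.2231]
tool_rot: [-3.141, -0.002, -0.468]
force: [0.3, 0.4, 0.2]
gripper_width: -0.0001
```

Run:
```python
from h import *
s=manip.get_state();e=s["eef_pos"];print(s["t"],e,s["force"])
im=manip.snapshot("scene")[:,:,::-1]
a=np.ascontiguousarray(cv2.resize(im[130:230,200:300],None,fx=5,fy=5,interpolation=2))
for X,col in((e-[0,0,.073],(0,255,255)),([.57,-.294,.123],(0,0,255))):
    u=(proj("scene",X)-[200,130]+.5)*5;print(u);cv2.circle(a,tuple(int(v) for v in u),3,col,1)
cv2.imwrite("pics/g.png",a)
```

```text
8.15 [ 0.57041516 -0.29385835  0.22306407] [0.28440857 0.41229676 0.22391807]
[236.22368313 287.45906009]
[243.2371153  311.97840471]
```

View pics/g.png

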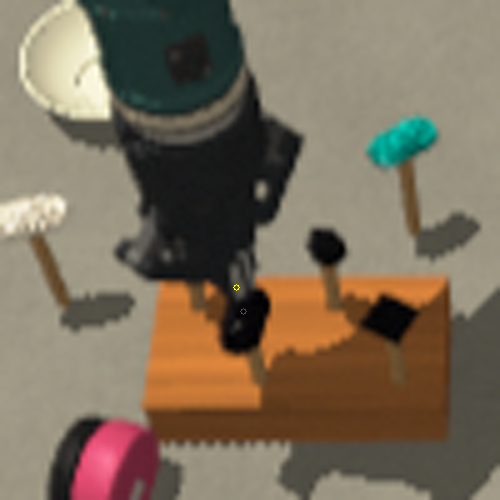

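The fingertips (236,287) hover just above the oval stone (244,318), about 27 mm off. Lower by 5 mm and hold.

Emit:
apply_moves --commands "0.1 0 -0.6 0 0 0 1;0.1 0 -0.6 0 0 0 1;0.1 0 -0.6 0 0 0 1;0.1 0 -0.6 0 0 0 1;0.1 0 -0.6 0 0 0 1;0.1 0 -0.6 0 0 0 1;0.1 0 -0.6 0 0 0 1;0.1 0 -0.6 0 0 0 1;0.1 0 -0.6 0 0 0 1;0.1 0 -0.6 0 0 0 1;0.1 0 -0.6 0 0 0 1;0.1 0 -0.6 0 0 0 1;0.1 0 -0.6 0 0 0 1;0.1 0 -0.6 0 0 0 1;0.1 0 -0.6 0 0 0 1;0.1 0 -0.6 0 0 0 1"

```text
t: 9.8
eef_pos: [0.5705, -0.2942, 0.2159]
tool_rot: [3.142, 0.0, -0.469]
force: [-0.8, -0.2, -0.9]
gripper_width: 0.0001
```

Held for 1.5 s at about 20 mm. Now up and across to a standoff in front of and above the narrow wheel.

Emit:
apply_moves --commands "0 0 4 0 0 0 1;0 0 9 0 0 0 1;0 0 14 0 0 0 1;0 0 18.5 0 0 0 1;3.4 27.6 18.5 0 0 0.45 1;3.4 27.6 18.5 0 0 0.45 1;3.4 27.6 18.5 0 0 0.45 1;3.4 27.6 18.5 0 0 0.45 1;3.4 27.6 18.5 0 0 0.45 1;3.4 27.6 18.5 0 0 0.45 1;3.4 27.6 18.5 0 0 0.45 1;3.4 27.6 18.5 0 0 0.45 1"

```text
t: 11.0
eef_pos: [0.6044, -0.0178, 0.4009]
tool_rot: [3.141, 0.0, -0.017]
force: [-0.2, -1.3, -0.2]
gripper_width: -0.0
```

Emit:
apply_moves --commands "0 0 0 0.1 -0.09 0 1;0 0 0 0.2 -0.18 0 1;0 0 0 0.3 -0.28 0 1;0 0 0 0.38 -0.36 0 1;0 0 0 0.38 -0.36 0 1;0 0 0 0.38 -0.36 0 1;0 0 0 0.38 -0.36 0 1"

```text
t: 11.7
eef_pos: [0.6052, -0.0182, 0.4016]
tool_rot: [-2.74, -0.344, -0.089]
force: [0.6, 0.0, -0.5]
gripper_width: 0.0002
```

```bash
cat > w.py <<'E'
from h import *
import sys
from scipy.spatial.transform import Rotation as R
np.set_printoptions(precision=4,suppress=True)
s=manip.get_state();e=np.array(s["eef_pos"]);d=R.from_euler("xyz",s["tool_rot"]).as_matrix()[:,2]
S=np.array([.666,.045,.226]);tip=e+.073*d
print(s["t"],e,"d",d,"tip",tip,"gap",np.linalg.norm(S-tip),"shift cm to 23mm:",(S-.096*d-e)*100,"ray miss",np.linalg.norm(np.cross(S-tip,d)),s["joints"],s["force"])
o=[]
for c,x,y,w in(("top",230,100,100),("scene",310,150,100)):
    im=np.ascontiguousarray(cv2.resize(manip.snapshot(c)[y:y+w,x:x+w,::-1],None,fx=4,fy=4,interpolation=2))
    for X,col in((tip,(0,255,255)),(S,(0,0,255))):
        cv2.circle(im,tuple(int(v) for v in (proj(c,X)-[x,y]+.5)*4),3,col,1)
    o.append(im)
cv2.imwrite(sys.argv[1],np.hstack(o))
E
python3 w.py pics/h.png
```

```text
11.7 [ 0.6052 -0.0182  0.4016] d [ 0.344   0.3619 -0.8664] tip [0.6303 0.0083 0.3383] gap 0.12344340211893193 shift cm to 23mm: [ 2.7759  2.841  -9.2395] ray miss 0.01173733901093506 [ 0.6718  0.3443 -0.7175  1.9456 -0.2832  0.5889  0.2158] [ 0.6393  0.043  -0.5193]
```

View pics/h.png

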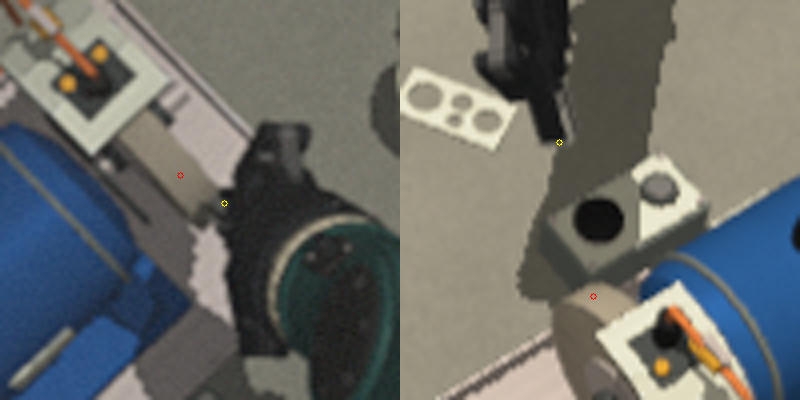

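The fingertips (yellow) stand in front of and above the narrow wheel, and the target mark (red) lies mid-width on its rim in both views. The path along the pointing direction is clear. Approach.

Emit:
apply_moves --commands "0.6 0.6 -2 0 0 0 1;1.3 1.4 -4.5 0 0 0 1;2 2.2 -7 0 0 0 1;2.5 2.7 -8.5 0 0 0 1;2.7 2.9 -9.2 0 0 0 1;2.7 2.9 -9.2 0 0 0 1;2.7 2.9 -9.2 0 0 0 1"

```text
t: 12.5
eef_pos: [0.632, 0.0112, 0.3097]
tool_rot: [-2.739, -0.345, -0.089]
force: [-1.0, -0.7, -0.0]
gripper_width: 0.0002
```

```bash
python3 w.py pics/i.png
```

```text
12.5 [0.632  0.0112 0.3097] d [ 0.3446  0.3628 -0.8658] tip [0.6572 0.0377 0.2465] gap 0.023491812636092107 shift cm to 23mm: [ 0.0908 -0.1032 -0.0589] ray miss 0.0014263797683262873 [ 0.5372  0.4839 -0.6555  1.9955 -0.2202  0.3839  0.166 ] [-1.0094 -0.6606 -0.045 ]
```

View pics/i.png

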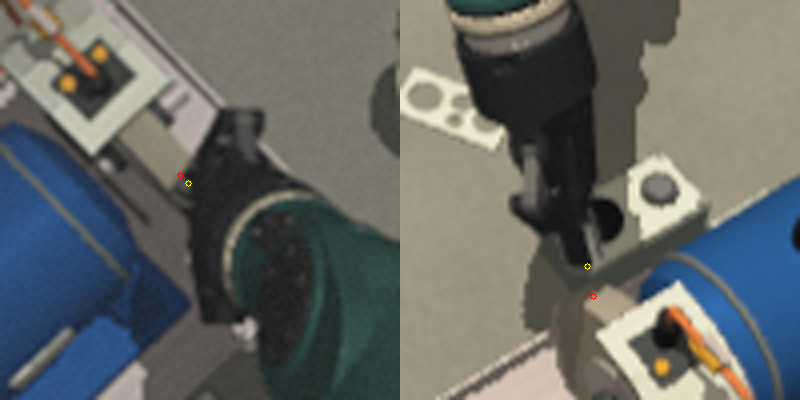

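The fingertips (scene crop 587,266) point at the rim mark (593,296), about 23 mm off and centred on the wheel's width. Hold, then hand in.

Emit:
apply_moves --commands "0 0 0 0 0 0 1;0 0 0 0 0 0 1;0 0 0 0 0 0 1;0 0 0 0 0 0 1;0 0 0 0 0 0 1;0 0 0 0 0 0 1;0 0 0 0 0 0 1;0 0 0 0 0 0 1;0 0 0 0 0 0 1;0 0 0 0 0 0 1;0 0 0 0 0 0 1;0 0 0 0 0 0 1;0 0 0 0 0 0 1;0 0 0 0 0 0 1;0 0 0 0 0 0 1"

```text
t: 14.1
eef_pos: [0.6315, 0.0108, 0.3089]
tool_rot: [-2.739, -0.344, -0.09]
force: [-0.1, -0.1, -0.6]
gripper_width: -0.0001
```

```bash
python3 -c "
from bench import manip
s=manip.get_state();print(s['t'],s['eef_pos'],s['force'],max(abs(s['dq'])));print(manip.finish_job())"
```

```text
14.1 [0.63147805 0.01075153 0.30889368] [-0.10787642 -0.07454405 -0.56872485] 0.001995753641865096
the job is handed in; nothing more can be done
None
```

The job is handed in at 14.1 s, with the arm still pointing at the narrow wheel's rim and touching nothing.

- **Stop button:** I pressed it with the closed fingertips until it bottomed out. The force rose to about 37 N with only 0.3 mm more travel, at a tip height of about 73 mm. This came before any finger went near the wheels, and the start button was not touched.
- **Oval stone:** I pointed from straight above at the long black oval stone in the stand, about 2 cm off, and held for about 1.5 s.
- **Narrow wheel:** I pointed at the front upper rim, tilted 30° from vertical toward the front and about 23 mm off, and held steady for over 1.5 s.

At hand-in the arm was still and the wrist force was about 0.6 N.

Two checks disagreed:
- **Wheel spot height:** the network's wheel spot was about 12 mm lower than my fit to the whole grinder. I used the fit with a slight compromise, and its mark lay mid-rim in both pictures.
- **Stop in the top view:** the network's detection there was false in one reading, so I used the picture's dark head instead.

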